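# Slide a loaded carrier plate to overhang the preheat deck

## Task

A flat aluminium carrier plate lies on the raised copper deck of the preheat station. With the fingertips, push the plate by its edges along the deck until about 30 mm of it sticks out past the deck's open end (the end away from the brass weight), so that it can next be taken by its bare edge, and leave it lying flat with its long side against the rail at the back of the deck. Slide it only: do not lift it or tilt it, do not touch the ceramic pieces it carries, and leave the weight, wire reel, chip tray and bottle where they stand.

Things in the scene. Friction and masses are not known exactly. Their poses are not given: they have to be found in the camera images.
- station: fixed bench-top preheat station: white housing 130 x 300 x 60 mm under a flat copper deck 150 mm deep (its x), 340 mm long (its y), top 92 mm above the bench. Origin: centre of its underside. +x points to the back (away from the robot), -y to the deck's open end. A steel rail 12 mm wide, 10 mm high runs along the whole back edge; the other three edges are plain and open
- deck_end (a point): middle of the top edge of the deck's open end (station frame: x 0, y -170 mm, z 92 mm), axes as the station's; what lies at y below 0 in this frame overhangs
- rail_face (a point): middle of the foot of the rail's inner face, on the deck's top (station frame: x +63 mm, y 0, z 92 mm), axes as the station's; the deck's usable depth is at x below 0 in this frame, the front edge at x -138 mm
- carrier: aluminium carrier, a loose slab 90 mm (its x) x 140 mm (its y) x 5 mm, about 0.2 kg (mass and friction vary); slides with up to about 4 N. Origin: centre of its underside; +x towards the rail, -y to the open end. Starts wholly on the deck, a little askew, 5 to 40 mm off the rail, leading edge 20 to 100 mm short of the open end, 60 mm or more of free deck behind it
- ceramics: six white ceramic pieces 34 x 34 x 1 mm with small black chips, fixed in two rows of three on the carrier's top; they cover the carrier's top within 36 mm of its centre in x and 55 mm in y. Same origin and axes as the carrier. Not to be touched
- carrier_lead (a point): middle of the carrier's leading short edge (-y end), at its underside; axes as the carrier's
- carrier_rear (a point): middle of the carrier's long edge on the rail side (+x), at its underside; axes as the carrier's
- weight: brass hold-down weight, a disc 30 mm across and 16 mm high with a knob on top, 34 mm high in all, standing on the deck at the end opposite the open end. Origin: centre of its underside. To be left alone
- reel: aluminium bonding-wire reel, 50 mm across, 28 mm high, standing on the bench past one end of the station. Origin: centre of its underside. To be left alone
- tray: black chip tray 52 x 52 x 8 mm, on the bench past the other end of the station. Origin: centre of its underside. To be left alone
- bottle: white plastic bottle, 56 mm across, 120 mm high, on the bench to the robot's left. Origin: centre of its underside. To be left alone
Things that resemble listed ones, but are neither listed nor needed, are in the scene too. What is shaped like the carrier but brown or purple is not meant.

How it is judged (in metres and radians):
At the end, for the whole second after the job is handed in: The carrier lies still and flat on the deck, its leading edge 20 to 40 mm past the deck's open end, its long side within 5 mm of the rail and parallel to it within 0.05 rad (y of carrier_lead in the frame of deck_end between -0.04 and -0.02 m and x of carrier_rear in the frame of rail_face between -0.005 and 0.003 m and angle between the y axis of carrier and the y axis of station, either way round below 0.05 rad and angle between carrier's own z axis and vertical below 0.03 rad and height (world z) of carrier between 0.088 and 0.096 m and linear speed of carrier below 0.01 m/s); the robot touches nothing.
It fails at once if the carrier is lifted or tilted (more than 6 mm up or 0.12 rad) (height (world z) of carrier above 0.098 m or angle between carrier's own z axis and vertical above 0.12 rad).
It fails at once if the ceramic pieces are touched (contact force between any of the fingers, the arm and ceramics above 0.5 N).
It fails at once if the weight, reel, tray or bottle is moved by more than 10 mm (distance of any of weight, reel, tray, bottle from where it was at the start of the episode above 0.01 m).
It also fails if it takes over 51 s, if anything falls off the work surface, if the arm or the gripper's body presses on something with over 40 N, if the wrist force passes 120 N, or if a joint passes its speed limit or range.

## Robot

A 6-joint arm with a two-finger parallel gripper is mounted at the origin on the work surface. World frame = base frame: x ahead of the robot, y to its left, z up, the work surface at z = 0. Lengths are in m, angles in degrees, forces in N, time in s.
With the tool pointing down it reaches from about 0.25 to 0.725 m from the base axis. Payload 9.7 kg.
Tool frame: the origin (TCP) lies on the centre line of the jaws, within the pads' length; the fingertips stand 14 mm ahead of it and the grasp point (between the pads) lies 5 mm behind it; z points along the fingers, y is the line along which they close (so a half turn about z gives the same grasp; the last joint's range is limited). The gripper opens to 85 mm and grips with 20 to 120 N. Pads are 22 mm wide; open, the fingers measure 114 mm over their backs; the gripper's body (76 mm by 85 mm) begins 54 mm behind the grasp point. The pads swing forward as they close: fully open they stand 13 mm farther back than shut.
Start: joints at [67.552, 4.979, 10.078, 95.1, 0, 90], TCP at [0.21, 0.508, 0.245] pointing down, gripper open.
Joint ranges: [-179.16, 179.16], [-48.56, 103.87], [-65.8, 70.77], [-126.05, 130.52], [-82.76, 87.17], [-180, 180]. Speed limits (degrees/s): [127.2, 127.2, 147.25, 180, 180, 180].

## Interface

Orientations are given as [roll, pitch, yaw] about the fixed x, y, z axes, in that order (R = Rz(yaw) Ry(pitch) Rx(roll)).
In Python, from workcell import bot, camera, get_calibration, ticket gives the robot as it stands. The module is installed in compiled form; this text tells all that it offers.
- The arm moves only by the tool send_rows, never from a script. Its arguments are lists of equal length, an entry for each row: "linear": the shift along the tool's x, y, z in m, a list of three; "twist": the turn, a rotation vector about the tool's x, y, z in units of 10 degrees (1.0 is 10 degrees), a list of three; "gripper": the opening in per cent of the stroke, from 0 (shut) to 100 (fully open). In form: {"linear": [[x, y, z], ...], "twist": [[wx, wy, wz], ...], "gripper": [gripper, ...]}. A call has 1 to 8 rows; each row shifts and turns the commanded pose from where the row before left it, along the tool's axes as they then stand; what a row does not reach is not made up. A row lasts 1/8 s, in which the tool goes at most 62.5 mm and 10.7 degrees, less where a joint would pass 70% of its speed; a pose out of reach is approached as far as the arm can. A call with a gripper value outside its range is refused whole. The fingers move at their own pace and stop on an object; "grip_force" is the grip in N (left out, the last holds). Time passes only in rows, so rows that do not move let the fingers close. It gives the time, the measured TCP pose, the force, the opening and the grip force at its end, in the units of the state.
- bot.get_obs(): the state, without advancing time (a new reading comes with each control period).
- camera(name): name is "scene" or "top" or "wrist"; returns the picture (384x512x3 uint8, red, green, blue); there is no depth.
- get_calibration(name): a dict with "fx", "fy", "cx", "cy" (pixels), "origin" and "orientation" of the camera in the world; the wrist camera has in their place "hand_eye" (4x4, takes a point from camera to tool coordinates, whose origin is the TCP and whose axes are the flange's). Camera axes: x right, y down, z forward; pixel columns grow to the right and rows downward; lengths in m; the calibration is good to about 2 mm. A picture is of the moment at which its call begins: read the wrist's pose just before it. get_calibration takes no time and is no camera call.
- ticket.job_done(): hands the job in; it is judged then, once.
The state is a dict: "time": time; "q": joint angles; "qd": joint speeds; "joint_efforts": joint torques, N m; "ee_pos": TCP position; "tcp_rot": TCP orientation; "wrist_force": force on the tool from outside, world axes, zero at the start; "torque": the same for the moment, N m; "opening": finger opening in m; "grasp_force": force on a finger pad.
Only numpy, scipy, OpenCV 4.12 (cv2) and the standard library are available. Lean on these libraries where they do the work, as an engineer would, in place of code of your own. Each camera call takes 0.05 s, during which the arm holds its last target. There are 200 camera calls.

## Working session

There is one attempt and no reset: what is moved stays moved. The work goes in short steps, Python scripts to look and compute and a tool call to move; the robot and the scene stay as the last step left them, time stands still between calls to the robot, and variables do not carry over. Pictures are saved under pics/ and viewed, at most 10 in all, crops included, and the job is handed in when it is done.

Besides the shell and the picture viewer there is one more tool, called after "Emit:" as name(argument=value, ...), one argument or row to a line, values as JSON. send_rows: Moves the arm, as the interface text tells. Its arguments: {"type":"object","properties":{"linear":{"type":"array"},"twist":{"type":"array"},"gripper":{"type":"array"},"grip_force":{"type":"number"}},"required":["linear","twist","gripper"]}

```bash
mkdir -p pics
python3 - <<'E'
from workcell import bot,camera,get_calibration
import cv2
for n in("scene","top"):
    im=camera(n); cv2.imwrite(f"pics/{n}0.png",im[:,:,::-1]); print(n,get_calibration(n))
print(get_calibration("wrist")); o=bot.get_obs(); print(o)
E
```

```text
scene {'fx': 473.6317825922976, 'fy': 473.6317825922976, 'cx': 257.1274714795176, 'cy': 199.16686535145135, 'origin': array([1.12154267, 0.81950874, 1.2903515 ]), 'orientation': array([-143.39077597,    0.77797124,  145.62687135])}
top {'fx': 369.4652959409028, 'fy': 369.4652959409028, 'cx': 254.76539997055912, 'cy': 187.94282487090996, 'origin': array([0.44392519, 0.07560654, 0.94732499]), 'orientation': array([-169.7570891 ,    0.4358801 ,  -91.16106907])}
{'fx': 335.4256245419001, 'fy': 335.4256245419001, 'cx': 253.21745378518767, 'cy': 185.2559836265703, 'hand_eye': array([[-9.22605519e-05, -9.61512811e-01, -2.74760086e-01,
         6.84074385e-02],
       [ 9.99999089e-01,  2.81257454e-04, -1.32003567e-03,
         5.65854661e-04],
       [ 1.34650953e-03, -2.74759958e-01,  9.61511910e-01,
        -1.28641303e-01],
       [ 0.00000000e+00,  0.00000000e+00,  0.00000000e+00,
         1.00000000e+00]])}
{'time': 0.1, 'q': array([6.75516628e+01, 5.00856624e+00, 1.00394878e+01, 9.50986665e+01,
       1.01791774e-03, 9.00005806e+01]), 'qd': array([-0.01217605, -0.03192433,  0.15643862, -0.13124785, -0.03928851,
       -0.03243708]), 'joint_efforts': array([-5.37939086e-04, -5.21563947e+01,  4.65651011e+01,  1.59980881e-02,
       -2.49713014e-05,  2.19307452e-06]), 'ee_pos': array([0.20994492, 0.50815996, 0.24465244]), 'tcp_rot': array([-1.79932255e+02, -1.01723056e-03,  1.57551081e+02]), 'wrist_force': array([-0.09437282, -0.35020026, -0.63308271]), 'torque': array([-0.07385486,  0.01853744, -0.0024947 ]), 'grasp_force': 0.0, 'opening': 0.08553115152631656}
```

View pics/top0.png

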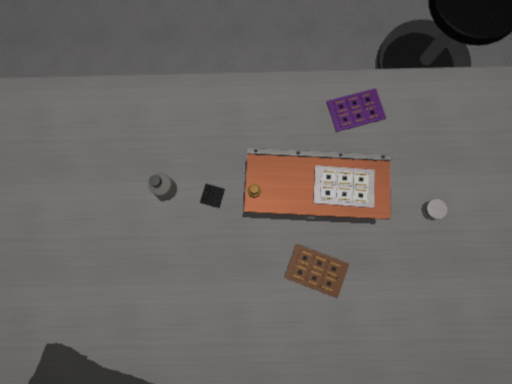

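View pics/scene0.png

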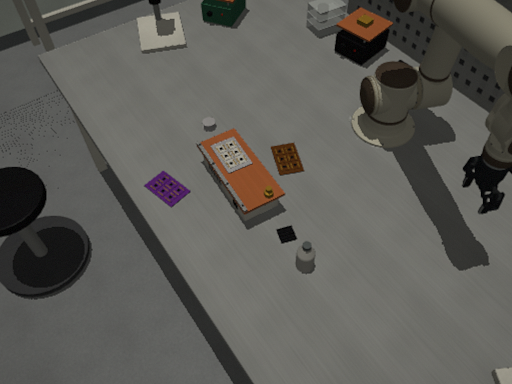

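Top view: the brass weight is at (254,190), the deck runs x 245–390, and the rail is along the top edge at about (318,155). The bright plate with white tiles is at (344,187), the reel at (437,210), the tray at (212,196) and the bottle at (160,185). The scene view agrees.
Things that could be taken for the carrier: silver plate on the deck (344,187), brown plate (317,271), purple plate (356,110). I choose the silver one and check it in a close crop.

```bash
python3 - <<'E'
import cv2
im=cv2.imread("pics/top0.png")[140:230,240:400]
cv2.imwrite("pics/crop.png",cv2.convertScaleAbs(cv2.resize(im,None,fx=5,fy=5,interpolation=cv2.INTER_CUBIC),alpha=1.2))
E
cat > h.py <<'E'
import numpy as np
from workcell import bot,camera,get_calibration
from scipy.spatial.transform import Rotation as R
def pix2w(name,uv,z,obs=None):
    c=get_calibration(name)
    if name=="wrist":
        T=np.eye(4);T[:3,:3]=R.from_euler('xyz',obs['tcp_rot'],degrees=True).as_matrix();T[:3,3]=obs['ee_pos']
        T=T@c['hand_eye'];Rm,o=T[:3,:3],T[:3,3]
    else: Rm=R.from_euler('xyz',c['orientation'],degrees=True).as_matrix();o=c['origin']
    out=[]
    for u,v in uv:
        d=Rm@np.array([(u-c['cx'])/c['fx'],(v-c['cy'])/c['fy'],1]);out.append(o+d*(z-o[2])/d[2])
    return np.array(out)
E
```

```text
(no output)
```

View pics/crop.png

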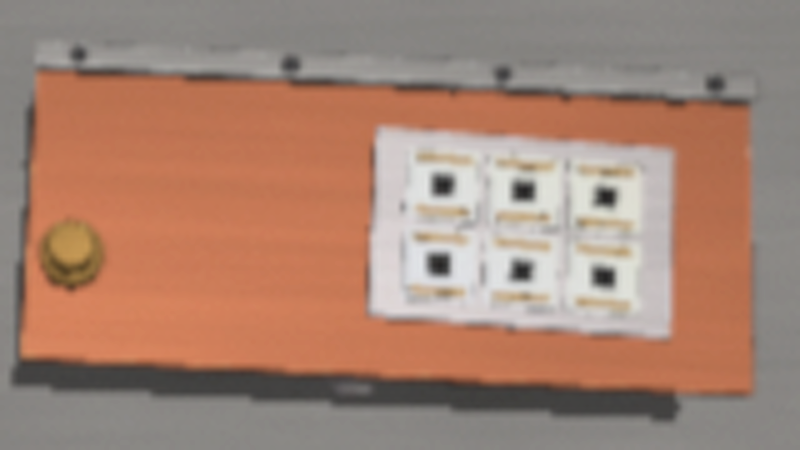

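The crop shows the silver plate with six white tiles, corners about (377,127), (675,150), (670,338) and (369,316). The deck front corners are (20,358) and (752,394), and the rail foot runs from (37,72) to (752,102). This is the carrier.

Run:
```python
from h import *
f=lambda p:[(240+(x+.5)/5-.5,140+(y+.5)/5-.5) for x,y in p]
D=pix2w("top",f([(20,358),(752,394),(752,102),(37,72)]),.092)[:,:2]
C=pix2w("top",f([(369,316),(670,338),(675,150),(377,127)]),.097)[:,:2]
W=pix2w("top",f([(71,255)]),.11)
print(D.round(4),C.round(4),W)
e=lambda P:[round(float(np.linalg.norm(P[i]-P[i-1])),4) for i in range(4)]
print(e(D),e(C))
yd=(D[0]-D[1]);yd/=np.linalg.norm(yd);y2=D[3]-D[2];y2/=np.linalg.norm(y2)
yc=(C[0]-C[1])+(C[3]-C[2]);yc/=np.linalg.norm(yc)
ang=lambda v:np.degrees(np.arctan2(-v[0],v[1]))
print("yaw deck",ang(yd),ang(y2),"carrier",ang(yc))
a=np.radians((ang(yd)+ang(y2))/2); Y=np.array([-np.sin(a),np.cos(a)]);X=np.array([np.cos(a),np.sin(a)])
o=D.mean(0)  # ~deck usable centre: x_st=-6mm
for P in(D,C): print([( round(float((p-o)@X-.006),4),round(float((p-o)@Y),4)) for p in P])
print("weight st",(W[0,:2]-o)@X-.006,(W[0,:2]-o)@Y,"origin",o+.006*X)
```

```text
[[ 0.5442  0.1061]
 [ 0.5203 -0.2321]
 [ 0.6591 -0.244 ]
 [ 0.6815  0.0959]] [[ 0.5597 -0.0563]
 [ 0.5465 -0.1947]
 [ 0.6355 -0.204 ]
 [ 0.6497 -0.0644]] [[0.58917208 0.08125528 0.11      ]]
[0.1377, 0.339, 0.1394, 0.3406] [0.0903, 0.1391, 0.0894, 0.1403]
yaw deck -4.039163092399841 -3.7633995822863935 carrier -5.63640775043267
[(-0.0749, 0.1703), (-0.0757, -0.1687), (0.0637, -0.1711), (0.0629, 0.1695)]
[(-0.0483, 0.0094), (-0.052, -0.1296), (0.0373, -0.1328), (0.042, 0.0074)]
weight st -0.028271117637625402 0.14861573265489883 origin [ 0.60726623 -0.06893957]
```

Emit:
send_rows(
  linear=[
    [0,0,0],
    [0,0,0],
    [0,0,0],
    [0,0,0],
    [0,0,0],
    [0,0,0],
    [0,0,0],
    [0,0,0],
  ],
  twist=[
    [0,0,0.893],
    [0,0,0.893],
    [0,0,0.893],
    [0,0,0.893],
    [0,0,0.893],
    [0,0,0.893],
    [0,0,0.893],
    [0,0,0.893],
  ],
  gripper=[50,50,50,50,50,50,50,50],
)

```text
time: 1.1
ee_pos: [0.21, 0.5082, 0.2448]
tcp_rot: [-180.0, 0.0, 85.8]
wrist_force: [-0.0, 0.1, 0.9]
opening: 0.0425
grasp_force: 0.0
```

Emit:
send_rows(
  linear=[
    [-0.031,0.027,0.005],
    [-0.031,0.027,0.005],
    [-0.031,0.027,0.005],
    [-0.031,0.027,0.005],
    [-0.031,0.027,0.005],
    [-0.031,0.027,0.005],
    [-0.031,0.027,0.005],
    [-0.031,0.027,0.005],
  ],
  twist=[
    [0,0,0],
    [0,0,0],
    [0,0,0],
    [0,0,0],
    [0,0,0],
    [0,0,0],
    [0,0,0],
    [0,0,0],
  ],
  gripper=[50,50,50,50,50,50,50,50],
)

```text
time: 2.1
ee_pos: [0.4093, 0.245, 0.2048]
tcp_rot: [-180.0, 0.0, 86.1]
wrist_force: [-0.7, 0.7, -0.1]
opening: 0.0426
grasp_force: 0.0
```

Emit:
send_rows(
  linear=[
    [-0.031,0.027,0.005],
    [-0.031,0.027,0.005],
    [-0.031,0.027,0.005],
    [-0.031,0.027,0.005],
    [-0.031,0.027,0.005],
    [-0.031,0.027,0.005],
    [-0.031,0.027,0.005],
    [0,0,0],
  ],
  twist=[
    [0,0,0],
    [0,0,0],
    [0,0,0],
    [0,0,0],
    [0,0,0],
    [0,0,0],
    [0,0,0],
    [0,0,0],
  ],
  gripper=[50,50,50,50,50,50,50,50],
)

```text
time: 3.1
ee_pos: [0.5831, 0.0149, 0.1687]
tcp_rot: [-179.9, 0.0, 85.9]
wrist_force: [-1.3, 0.4, -0.1]
opening: 0.0429
grasp_force: 0.0
```

Emit:
send_rows(
  linear=[
    [-0.011,0.0125,0.01],
    [-0.011,0.0125,0.01],
    [0,0,0.014],
    [0,0,0.014],
    [0,0,0],
    [0,0,0],
  ],
  twist=[
    [0,0,0],
    [0,0,0],
    [0,0,0],
    [0,0,0],
    [0,0,0],
    [0,0,0],
  ],
  gripper=[50,50,50,50,50,50],
)

```text
time: 3.85
ee_pos: [0.6059, -0.0064, 0.1227]
tcp_rot: [180.0, -0.0, 86.1]
wrist_force: [-0.4, -0.1, 0.4]
opening: 0.0427
grasp_force: 0.0
```

Run:
```python
from h import *
import cv2
o=bot.get_obs();print(o['ee_pos'],o['tcp_rot'],o['wrist_force'])
cv2.imwrite("pics/w1.png",camera("wrist")[:,:,::-1])
```

```text
[ 0.60591227 -0.00640393  0.12268524] [ 1.79977296e+02 -3.49223452e-03  8.61360489e+01] [-0.37598298 -0.12574594  0.39023649]
```

View pics/w1.png

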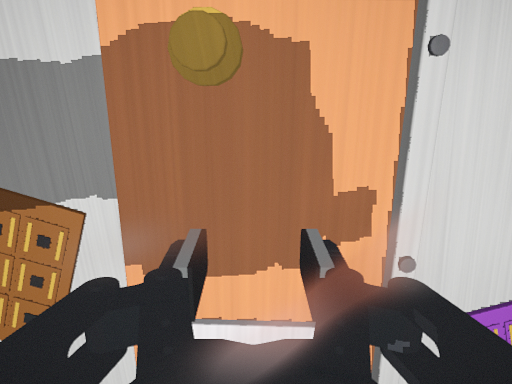

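The wrist view shows the fingertips at (190,240) and (318,240) over bare deck. The plate's trailing edge is at row ~322, clear of them, and the weight is at (205,45). I descend gently to find the deck height.

Emit:
send_rows(
  linear=[
    [0,0,0.004],
    [0,0,0.004],
    [0,0,0.001],
    [0,0,0.001],
    [0,0,0],
    [0,0,0],
  ],
  twist=[
    [0,0,0],
    [0,0,0],
    [0,0,0],
    [0,0,0],
    [0,0,0],
    [0,0,0],
  ],
  gripper=[50,50,50,50,50,50],
)

```text
time: 4.65
ee_pos: [0.6061, -0.0067, 0.1124]
tcp_rot: [180.0, -0.0, 86.1]
wrist_force: [-0.1, 0.1, 0.6]
opening: 0.0427
grasp_force: 0.0
```

Emit:
send_rows(
  linear=[
    [0,0,0.001],
    [0,0,0.001],
    [0,0,0.001],
    [0,0,0.001],
    [0,0,0],
    [0,0,0],
  ],
  twist=[
    [0,0,0],
    [0,0,0],
    [0,0,0],
    [0,0,0],
    [0,0,0],
    [0,0,0],
  ],
  gripper=[50,50,50,50,50,50],
)

```text
time: 5.4
ee_pos: [0.606, -0.0067, 0.1083]
tcp_rot: [180.0, -0.0, 86.1]
wrist_force: [0.4, -0.5, -0.4]
opening: 0.0424
grasp_force: 0.0
```

Emit:
send_rows(
  linear=[
    [0,0,0.001],
    [0,0,0.001],
    [0,0,0],
    [0,0,0],
  ],
  twist=[
    [0,0,0],
    [0,0,0],
    [0,0,0],
    [0,0,0],
  ],
  gripper=[50,50,50,50],
)

```text
time: 5.9
ee_pos: [0.606, -0.0067, 0.1063]
tcp_rot: [180.0, -0.0, 86.1]
wrist_force: [0.5, 0.1, 0.1]
opening: 0.0425
grasp_force: 0.0
```

Emit:
send_rows(
  linear=[
    [0,0,0.001],
    [0,0,0],
    [0,0,0],
  ],
  twist=[
    [0,0,0],
    [0,0,0],
    [0,0,0],
  ],
  gripper=[50,50,50],
)

```text
time: 6.28
ee_pos: [0.606, -0.0067, 0.1053]
tcp_rot: [-180.0, 0.0, 86.1]
wrist_force: [0.1, -0.0, 0.1]
opening: 0.0425
grasp_force: 0.0
```

Emit:
send_rows(
  linear=[
    [0,0,0.001],
    [0,0,0],
    [0,0,0],
  ],
  twist=[
    [0,0,0],
    [0,0,0],
    [0,0,0],
  ],
  gripper=[50,50,50],
)

```text
time: 6.65
ee_pos: [0.606, -0.0067, 0.1042]
tcp_rot: [-180.0, 0.0, 86.1]
wrist_force: [-0.3, 0.6, 0.2]
opening: 0.0429
grasp_force: 0.0
```

Emit:
send_rows(
  linear=[
    [0,0,0.001],
    [0,0,0],
    [0,0,0],
  ],
  twist=[
    [0,0,0],
    [0,0,0],
    [0,0,0],
  ],
  gripper=[50,50,50],
)

```text
time: 7.02
ee_pos: [0.606, -0.0067, 0.1042]
tcp_rot: [180.0, -0.0, 86.1]
wrist_force: [-2.1, -0.3, 6.4]
opening: 0.0427
grasp_force: 3.2
```

Emit:
send_rows(
  linear=[
    [0,0,0.001],
    [0,0,0],
    [0,0,0],
  ],
  twist=[
    [0,0,0],
    [0,0,0],
    [0,0,0],
  ],
  gripper=[50,50,50],
)

```text
time: 7.4
ee_pos: [0.606, -0.0067, 0.1042]
tcp_rot: [179.9, -0.0, 86.1]
wrist_force: [-5.0, -0.6, 12.9]
opening: 0.0428
grasp_force: 6.3
```

Emit:
send_rows(
  linear=[
    [0,0,0.001],
    [0,0,0],
    [0,0,0],
  ],
  twist=[
    [0,0,0],
    [0,0,0],
    [0,0,0],
  ],
  gripper=[50,50,50],
)

```text
time: 7.78
ee_pos: [0.6061, -0.0067, 0.1042]
tcp_rot: [179.9, -0.0, 86.1]
wrist_force: [-6.8, -0.4, 19.6]
opening: 0.0431
grasp_force: 9.5
```

Deck contact is at TCP z 0.104. I raise the tips 1.5 mm above the deck and start the push.

Emit:
send_rows(
  linear=[
    [0,0,-0.0045],
    [-0.006,0,0],
    [-0.006,0,0],
    [-0.006,0,0],
    [-0.006,0,0],
    [-0.006,0,0],
    [-0.006,0,0],
    [0,0,0],
  ],
  twist=[
    [0,0,0],
    [0,0,0],
    [0,0,0],
    [0,0,0],
    [0,0,0],
    [0,0,0],
    [0,0,0],
    [0,0,0],
  ],
  gripper=[50,50,50,50,50,50,50,50],
)

```text
time: 8.78
ee_pos: [0.6035, -0.0431, 0.1058]
tcp_rot: [-180.0, 0.0, 86.1]
wrist_force: [0.6, 0.4, 0.2]
opening: 0.0428
grasp_force: 0.0
```

Emit:
send_rows(
  linear=[
    [-0.004,0,0],
    [-0.004,0,0],
    [-0.004,0,0],
    [-0.004,0,0],
    [-0.004,0,0],
    [-0.004,0,0],
    [-0.004,0,0],
    [-0.004,0,0],
  ],
  twist=[
    [0,0,0],
    [0,0,0],
    [0,0,0],
    [0,0,0],
    [0,0,0],
    [0,0,0],
    [0,0,0],
    [0,0,0],
  ],
  gripper=[50,50,50,50,50,50,50,50],
)

```text
time: 9.78
ee_pos: [0.6014, -0.0748, 0.1058]
tcp_rot: [180.0, -0.0, 86.1]
wrist_force: [0.4, -0.2, 0.8]
opening: 0.0428
grasp_force: 0.5
```

Run:
```python
from h import *
import cv2
o=bot.get_obs();print(o['ee_pos'],o['wrist_force'])
im=camera("top")[140:230,240:400,::-1]
cv2.imwrite("pics/t2.png",cv2.convertScaleAbs(cv2.resize(im,None,fx=5,fy=5,interpolation=cv2.INTER_CUBIC),alpha=1.2))
```

```text
[ 0.60138463 -0.07483487  0.10578793] [ 0.37737347 -0.23359076  0.80921007]
```

View pics/t2.png

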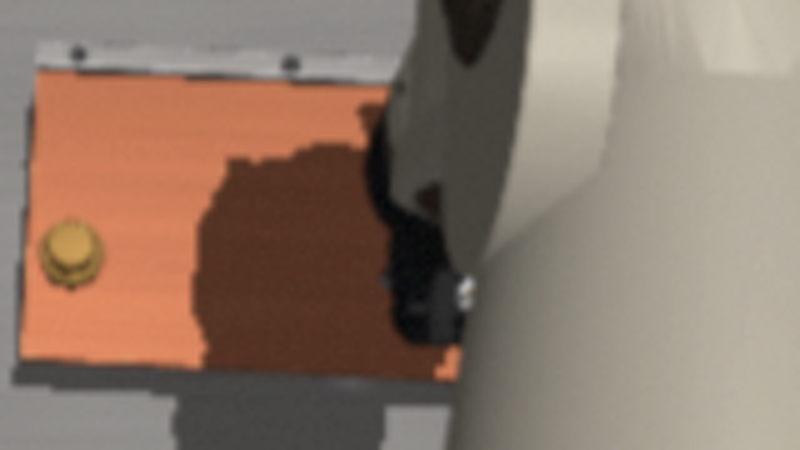

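The arm hides the plate, but the deck left of the gripper is bare, so the plate has moved. I finish the push, back off and look.

Emit:
send_rows(
  linear=[
    [-0.005,0,0],
    [-0.005,0,0],
    [-0.005,0,0],
    [-0.005,0,0],
    [-0.005,0,0],
    [-0.005,0,0],
    [-0.005,0,0],
    [-0.003,0,0],
  ],
  twist=[
    [0,0,0],
    [0,0,0],
    [0,0,0],
    [0,0,0],
    [0,0,0],
    [0,0,0],
    [0,0,0],
    [0,0,0],
  ],
  gripper=[50,50,50,50,50,50,50,50],
)

```text
time: 10.82
ee_pos: [0.5988, -0.1128, 0.1058]
tcp_rot: [180.0, -0.0, 86.1]
wrist_force: [-0.1, 1.3, 1.0]
opening: 0.0428
grasp_force: 0.5
```

Emit:
send_rows(
  linear=[
    [0,0,0],
    [0,0,0],
    [0.01,0,0],
    [0.015,0,0],
    [0.01,0,-0.04],
    [0,0,-0.05],
    [0,-0.05,0],
    [0,-0.05,0],
  ],
  twist=[
    [0,0,0],
    [0,0,0],
    [0,0,0],
    [0,0,0],
    [0,0,0],
    [0,0,0],
    [0,0,0],
    [0,0,0],
  ],
  gripper=[50,50,50,50,50,50,50,50],
)

```text
time: 11.82
ee_pos: [0.5009, -0.0697, 0.1962]
tcp_rot: [180.0, -0.0, 86.2]
wrist_force: [-0.7, -0.8, 0.1]
opening: 0.0426
grasp_force: 0.0
```

Emit:
send_rows(
  linear=[
    [0,-0.06,0],
    [0,-0.06,0],
    [0,-0.05,0],
    [0,0,0],
    [0,0,0],
  ],
  twist=[
    [0,0,-0.9],
    [0,0,-0.9],
    [0,0,0],
    [0,0,0],
    [0,0,0],
  ],
  gripper=[50,50,50,50,50],
)

```text
time: 12.45
ee_pos: [0.3338, -0.0839, 0.1961]
tcp_rot: [179.9, 0.0, 104.1]
wrist_force: [-0.8, -0.5, 0.2]
opening: 0.0425
grasp_force: 0.0
```

Run:
```python
from h import *
import cv2
o=bot.get_obs();print(o['ee_pos'],o['tcp_rot'],o['q'])
im=camera("top")[140:230,260:420,::-1]
cv2.imwrite("pics/t3.png",cv2.convertScaleAbs(cv2.resize(im,None,fx=5,fy=5,interpolation=cv2.INTER_CUBIC),alpha=1.2))
```

```text
[ 0.33378056 -0.08387713  0.1960935 ] [1.79919850e+02 3.06996106e-02 1.04122781e+02] [-1.41145774e+01 -2.41734630e+01 -2.06260115e+01  9.34623152e+01
  1.08746543e-02  6.17626278e+01]
```

View pics/t3.png

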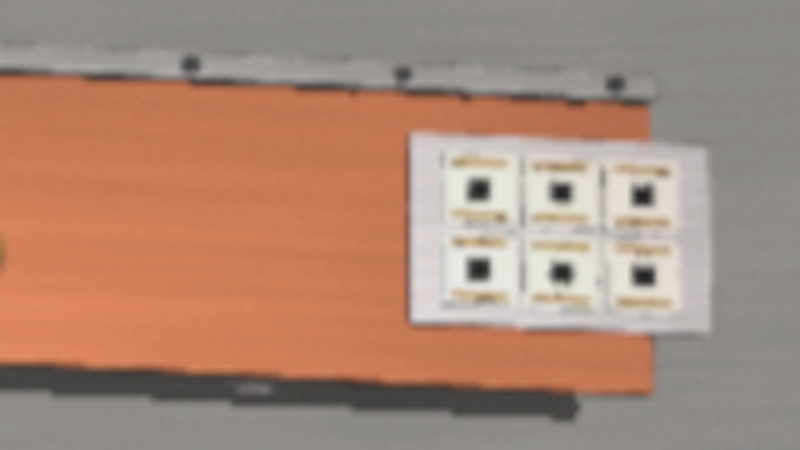

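The plate now sticks out past the deck end, with corners about (411,132), (710,147), (711,332) and (411,324), still off the rail.

Run:
```python
from h import *
f=lambda p:[(260+(x+.5)/5-.5,140+(y+.5)/5-.5) for x,y in p]
C=pix2w("top",f([(411,324),(711,332),(710,147),(411,132)]),.097)[:,:2]
o=np.array([.6073,-.0689]);X=np.array([.9977,-.068]);Y=np.array([.068,.9977])
print([(round(float((p-o)@X),4),round(float((p-o)@Y),4)) for p in C],C.mean(0))
c=C.mean(0)
for xs in(-.085,-.037): print(xs,o+xs*X+(c-o)@Y*Y)
```

```text
[(-0.049, -0.0563), (-0.0462, -0.1947), (0.0416, -0.1962), (0.0424, -0.0558)] [ 0.59596917 -0.19416063]
-0.085 [ 0.51394497 -0.18857382]
-0.037 [ 0.56183457 -0.19183782]
```

Emit:
send_rows(
  linear=[
    [0,0,0],
    [0,0,0],
    [0,0,0],
    [0,0,0],
    [0,0,0],
    [0,0,0],
    [0,0,0],
    [0,0,0],
  ],
  twist=[
    [0,0,-0.9],
    [0,0,-0.9],
    [0,0,-0.9],
    [0,0,-0.9],
    [0,0,-0.9],
    [0,0,-0.9],
    [0,0,-0.9],
    [0,0,-0.9],
  ],
  gripper=[50,50,50,50,50,50,50,50],
)

```text
time: 13.5
ee_pos: [0.3342, -0.0839, 0.1953]
tcp_rot: [180.0, -0.1, 176.5]
wrist_force: [-0.5, 0.5, 0.1]
opening: 0.0427
grasp_force: 0.0
```

Emit:
send_rows(
  linear=[
    [-0.03,-0.015,0],
    [-0.03,-0.015,0],
    [-0.03,-0.015,0],
    [-0.03,-0.015,0.02],
    [-0.03,-0.015,0.02],
    [-0.027,-0.015,0.02],
    [0,0,0],
    [0,0,0],
  ],
  twist=[
    [0,0,0],
    [0,0,0],
    [0,0,0],
    [0,0,0],
    [0,0,0],
    [0,0,0],
    [0,0,0],
    [0,0,0],
  ],
  gripper=[50,50,50,50,50,50,50,50],
)

```text
time: 14.5
ee_pos: [0.504, -0.1854, 0.1354]
tcp_rot: [180.0, -0.1, 176.1]
wrist_force: [0.9, 0.4, -0.2]
opening: 0.0424
grasp_force: 0.0
```

Emit:
send_rows(
  linear=[
    [0,0,0.015],
    [0,-0.003,0.0145],
    [0,0,0],
    [-0.006,0,0],
    [-0.006,0,0],
    [-0.006,0,0],
    [-0.006,0,0],
    [0,0,0],
  ],
  twist=[
    [0,0,0],
    [0,0,0],
    [0,0,0],
    [0,0,0],
    [0,0,0],
    [0,0,0],
    [0,0,0],
    [0,0,0],
  ],
  gripper=[50,50,50,50,50,50,50,50],
)

```text
time: 15.5
ee_pos: [0.5279, -0.1907, 0.1062]
tcp_rot: [180.0, -0.0, 176.1]
wrist_force: [0.0, 1.4, 0.6]
opening: 0.0426
grasp_force: 0.0
```

Emit:
send_rows(
  linear=[
    [-0.004,0,0],
    [-0.004,0,0],
    [-0.004,0,0],
    [-0.004,0,0],
    [-0.004,0,0],
    [-0.004,0,0],
    [-0.004,0,0],
    [0,0,0],
  ],
  twist=[
    [0,0,0],
    [0,0,0],
    [0,0,0],
    [0,0,0],
    [0,0,0],
    [0,0,0],
    [0,0,0],
    [0,0,0],
  ],
  gripper=[50,50,50,50,50,50,50,50],
)

```text
time: 16.5
ee_pos: [0.5558, -0.1926, 0.1063]
tcp_rot: [-180.0, 0.0, 176.1]
wrist_force: [-0.7, 0.0, -0.7]
opening: 0.0425
grasp_force: 0.0
```

Emit:
send_rows(
  linear=[
    [-0.001,0,0],
    [-0.001,0,0],
    [-0.001,0,0],
    [0,0,0],
    [0,0,0],
  ],
  twist=[
    [0,0,0],
    [0,0,0],
    [0,0,0],
    [0,0,0],
    [0,0,0],
  ],
  gripper=[50,50,50,50,50],
)

```text
time: 17.12
ee_pos: [0.5585, -0.1928, 0.1063]
tcp_rot: [180.0, 0.0, 176.1]
wrist_force: [-0.7, 0.1, 0.3]
opening: 0.0428
grasp_force: 0.2
```

Emit:
send_rows(
  linear=[
    [-0.001,0,0],
    [0,0,0],
    [-0.001,0,0],
    [0,0,0],
    [0,0,0],
  ],
  twist=[
    [0,0,0],
    [0,0,0],
    [0,0,0],
    [0,0,0],
    [0,0,0],
  ],
  gripper=[50,50,50,50,50],
)

```text
time: 17.75
ee_pos: [0.5605, -0.1929, 0.1063]
tcp_rot: [-180.0, 0.0, 176.1]
wrist_force: [-0.5, -0.5, 0.3]
opening: 0.0426
grasp_force: 0.3
```

Emit:
send_rows(
  linear=[
    [-0.001,0,0],
    [0,0,0],
    [0,0,0],
  ],
  twist=[
    [0,0,0],
    [0,0,0],
    [0,0,0],
  ],
  gripper=[50,50,50],
)

```text
time: 18.12
ee_pos: [0.561, -0.1929, 0.1062]
tcp_rot: [180.0, -0.1, 176.1]
wrist_force: [-5.2, 1.4, 0.7]
opening: 0.0425
grasp_force: 2.5
```

Emit:
send_rows(
  linear=[
    [-0.001,0,0],
    [0,0,0],
    [0,0,0],
  ],
  twist=[
    [0,0,0],
    [0,0,0],
    [0,0,0],
  ],
  gripper=[50,50,50],
)

```text
time: 18.5
ee_pos: [0.5613, -0.1928, 0.1061]
tcp_rot: [180.0, -0.1, 176.1]
wrist_force: [-9.4, 0.9, 3.2]
opening: 0.0428
grasp_force: 4.6
```

The plate is seated on the rail: force rises as expected at x ≈ -0.038. I back off and check.

Emit:
send_rows(
  linear=[
    [0.01,0,0],
    [0.02,0,0],
    [0.02,0,-0.03],
    [0.04,0,-0.03],
    [0.05,0,-0.03],
    [0.05,0.01,0],
    [0.05,0.02,0],
    [0,0,0],
  ],
  twist=[
    [0,0,0],
    [0,0,0],
    [0,0,0],
    [0,0,0],
    [0,0,0],
    [0,0,0],
    [0,0,0],
    [0,0,0],
  ],
  gripper=[50,50,50,50,50,50,50,50],
)

```text
time: 19.5
ee_pos: [0.3232, -0.1461, 0.1973]
tcp_rot: [-179.9, 0.2, 176.1]
wrist_force: [-0.2, -0.6, -0.3]
opening: 0.0428
grasp_force: 0.0
```

Run:
```python
from h import *
import cv2
o=bot.get_obs();print(o['ee_pos'],o['tcp_rot'],o['q'])
im=camera("top")[140:230,260:420,::-1]
cv2.imwrite("pics/t4.png",cv2.convertScaleAbs(cv2.resize(im,None,fx=5,fy=5,interpolation=cv2.INTER_CUBIC),alpha=1.2))
```

```text
[ 0.32318733 -0.14608129  0.19726866] [-179.93018217    0.21399141  176.09799006] [-2.43301363e+01 -2.28148907e+01 -1.95783375e+01  9.30116509e+01
  9.26262425e-03 -2.04279778e+01]
```

View pics/t4.png

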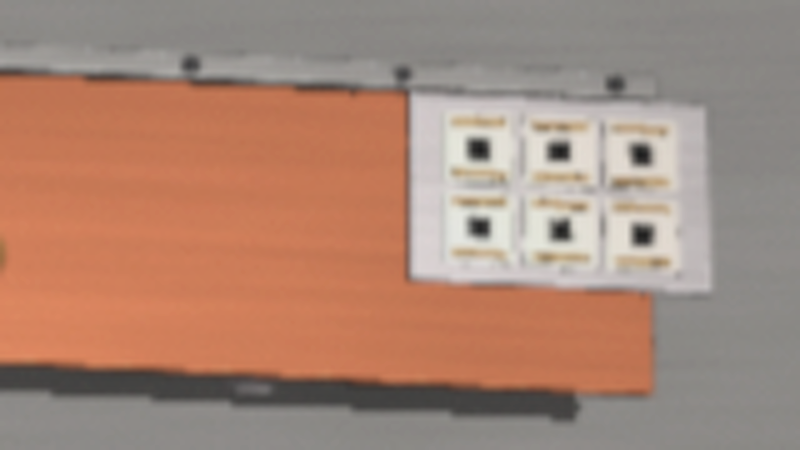

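The plate lies against the rail, with corners (408,90), (708,106), (712,293) and (408,281). The deck end is at x ≈ 652.

Run:
```python
from h import *
f=lambda p:[(260+(x+.5)/5-.5,140+(y+.5)/5-.5) for x,y in p]
C=pix2w("top",f([(408,281),(712,293),(708,106),(408,90)]),.097)[:,:2]
D=pix2w("top",f([(652,394),(652,102)]),.092)[:,:2]
o=np.array([.6073,-.0689]);X=np.array([.9977,-.068]);Y=np.array([.068,.9977])
for P in(C,D):print([(round(float((p-o)@X),4),round(float((p-o)@Y),4)) for p in P])
d=(C[0]-C[1])+(C[3]-C[2]);print(np.degrees(np.arctan2(-d[0],d[1])))
```

```text
[(-0.0289, -0.0548), (-0.028, -0.1955), (0.0615, -0.1957), (0.0628, -0.0543)]
[(-0.0757, -0.1688), (0.0636, -0.1711)]
-3.9837335020930684
```

```bash
python3 -c "
from workcell import ticket
print(ticket.job_done())"
```

```text
the job is handed in; nothing more can be done
None
```

I pushed the carrier out to about 25 mm of overhang past the deck's open end (allowed 20–40 mm), seated against the rail and parallel to within about 0.1° by the last top-camera measurement, and handed the job in at about 19.6 s; no verdict was returned.

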